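# Clamp the warming block with the cam lever

## Task

Clamp the tube-warming block down: with the red-knobbed lever still open, screw the black ribbed nut clockwise just until its foot can be felt bearing lightly on the block, then swing the lever gently over to the front until it lies level against its stop and stays shut. The lock force must come out right, neither loose nor overtightened; leave everything else on the bench where it is.

Things in the scene. Friction and masses are not known exactly. Their poses are not given: they have to be found in the camera images.
- clamp: fixed hold-down clamp of the tube-warming station: grey base plate 140 (x) x 270 (y) x 12 mm, aluminium bar along y on two posts, its top 98 mm above the bench. Origin at the centre of the base's underside; x points from the clamp's front (roughly towards the robot, within 20 degrees) to its back, z up. The nut stands at y = -55 mm, the lever at y = +75 mm.
- nut_grip (a point): centre of the gripping part of the black ribbed round nut on top of the bar: 42 mm across, 36 mm tall, vertical axis; the point is 12 mm below the nut's top and about 31 mm above the bar. The nut sinks 1.59 mm per rad as it is screwed down; free running it needs about 0.06 N m.
- nut: the nut with its screw and rubber foot (40 mm across) as one solid, turning together. Origin on the nut's axis at mid-height of the bar. Clockwise seen from above lowers it 10 mm a turn. It has 1 to 3 rad to go until the foot meets the block, different at each start and not known beforehand; then the turning moment climbs steeply (some 0.25 N m within a further 0.2 rad): so the touch is felt.
- block: aluminium tube-warming block, 84 x 84 x 40 mm, on a springy orange-brown pad, standing on the clamp's base under the foot. Origin in the middle of the pad, z up. The block's height differs by over a mm from start to start. Foot and pad together give about 1 mm for 90 N. What the foot presses on it with when the lever is shut is the lock force.
- pivot (a point): the lever's pivot, on the cam's axis, 113 mm above the bench; the axis runs along the clamp's y
- lever (a joint): angle of the cam lever, rad: 0 open (up, leaning 16 degrees to the clamp's back), growing as it swings over to the front; 1.85 shut on its stop (level, pointing to the clamp's -x). Its spiral cam presses bar, nut and foot down 1.1 mm per rad and holds by friction wherever it is left. It takes about 5 N at the knob when the nut is loose, rising to about 8 N towards the end when it is rightly set.
- knob (a point): centre of the red disc knob on the end of the lever, 28 mm across and 18 mm thick, its flat faces to the clamp's +y and -y; 95 mm from the pivot; the steel rod below it is 11 mm thick. It can be pinched from above on its flat faces and led along its arc (the disc turns between the fingers), or pushed.
- media: a closed jar of pink medium, 54 mm across, 95 mm tall, standing behind the clamp; origin at the centre of its underside
- dishes: a stack of four clear culture dishes, 60 mm across, 52 mm high, standing behind the clamp; origin at the centre of its underside
- vial: an amber capped vial, 24 mm across, 45 mm tall, standing in front of the clamp; origin at the centre of its underside
- pipette: a hand pipette lying flat, about 245 mm long and 24 mm high, to the robot's right; origin under the middle of its length, x along it
- rack: a green tube rack 70 x 140 mm with capped tubes, 72 mm high, to the robot's left; origin at the centre of its underside
- tipbox: a blue pipette-tip box 85 x 120 x 67 mm, to the robot's right; origin at the centre of its underside
- marker: a black marker pen lying flat, 14 mm across, about 130 mm long, to the robot's left; x along it, origin under its middle
There are look-alikes about, which are no part of the job. Leave any turquoise or yellow look-alike of the block alone.

How it is judged:
By the outcome, as a careful person would: the job done as asked, in the order asked, and still so for the second after the job is handed in, with the robot touching nothing.
It also fails if it takes over 72 s, if anything falls off the work surface, if the arm or the gripper's body presses on something with over 40 N, if the wrist force passes 120 N, or if a joint passes its speed limit or range.

## Robot

A 6-joint arm with a two-finger parallel gripper is mounted at the origin on the work surface. World frame = base frame: x ahead of the robot, y to its left, z up, the work surface at z = 0. Lengths are in m, angles in rad, forces in N, time in s.
With the tool pointing down it reaches from about 0.375 to 0.9 m from the base axis. Payload 3.1 kg.
Tool frame: the origin (TCP) lies at the very end of the fingers, on their centre line; the grasp point (between the pads) lies 19 mm behind it; z points along the fingers, x is the direction in which the jaws open and shut, and the axes are right-handed (so a half turn about z gives the same grasp; the last joint's range is limited). The gripper opens to 85 mm and grips with 20 to 120 N. Pads are 22 mm wide; open, the fingers measure 114 mm over their backs; the gripper's body (76 mm by 85 mm) begins 54 mm behind the grasp point. The pads swing forward as they close: fully open they stand 13 mm farther back than shut.
Start: joints at [-1.49, 0.527, 1.433, -0, 1.181, -0.178], TCP at [0.161, -0.604, 0.231] pointing down, gripper open.
Joint ranges: [-3.08, 3.08], [-0.75, 2.2], [0.22, 2.44], [-1.43, 4.57], [0, 2.65], [-2.85, 2.85]. Speed limits (rad/s): [2.79, 2.79, 3.14, 3.14, 3.14, 3.14].

## Interface

Orientations are given as a unit quaternion [x, y, z, w].
In Python, from plant import telemetry, vision, arm gives the robot as it stands.
- The arm moves only by the tool jog_arm, never from a script. Its argument "series" is text: rows parted by semicolons, each of 7 numbers parted by spaces: the finger opening in mm, from 0 to 85.4, then the shift along the tool's x, y, z in units of 30 mm (1.0 is 30 mm), then the turn, a rotation vector about the tool's x, y, z in units of 5 degrees (1.0 is 5 degrees). In form: grip tx ty tz wx wy wz; .... A call has 1 to 10 rows; each row shifts and turns the commanded pose from where the row before left it, along the tool's axes as they then stand; what a row does not reach is not made up. A row lasts 1/12 s, in which the tool goes at most 41.7 mm and 7.16 degrees, less where a joint would pass 70% of its speed; a pose out of reach is approached as far as the arm can. A call is refused whole if a number of a shift passes 1 or a number of a turn 1, either way. A call with a gripper value outside its range is refused whole. The fingers move at their own pace and stop on an object; "newtons" is the grip in N (left out, the last holds). Time passes only in rows, so rows that do not move let the fingers close. It gives the time, the measured TCP pose, the force and the opening at its end, in the units of the state.
- telemetry.sense(): the state, without advancing time (a new reading comes with each control period).
- vision.capture(name): name is "scene" or "top" or "wrist"; returns the picture (400x640x3 uint8, red, green, blue); there is no depth.
- vision.calibration(name): a dict with "intrinsics" (3x3 intrinsics, pixels), "camera_from_world" (4x4, takes a point from world to camera coordinates). Camera axes: x right, y down, z forward; pixel columns grow to the right and rows downward; lengths in m; the calibration is good to about 2 mm. A picture is of the moment at which its call begins: read the wrist's pose just before it. calibration takes no time and is no camera call; for the wrist camera it gives the pose at the moment of the call.
- arm.finish_job(): hands the job in, once; it reports no verdict.
The state is a dict: "clock": time; "joint_positions": joint angles; "joint_velocities": joint speeds; "joint_efforts": joint torques, N m; "tool_pos": TCP position; "tcp_rot": TCP orientation; "ft_force": force on the tool from outside, world axes, zero at the start; "ft_torque": the same for the moment, N m; "width": finger opening in m.
Only numpy, scipy, OpenCV 4.12 (cv2) and the standard library are available. Lean on these libraries where they do the work, as an engineer would, in place of code of your own. Each camera call takes 0.05 s, during which the arm holds its last target. There are 200 camera calls.

## Working session

There is one attempt and no reset: what is moved stays moved. The work goes in short steps, Python scripts to look and compute and a tool call to move; the robot and the scene stay as the last step left them, time stands still between calls to the robot, and variables do not carry over. Pictures are saved under pics/ and viewed, about 8 in all and at most 12, crops included, and the job is handed in when it is done.

Besides the shell and the picture viewer there is one more tool, called after ">>>" as a command line: name --argument value ..., lists and objects as JSON in quotes. jog_arm: Moves the arm, as the interface text tells. Its arguments: {"type":"object","properties":{"series":{"type":"string"},"newtons":{"type":"number"}},"required":["series"]}

```bash
mkdir -p pics
python3 - <<'E'
from plant import telemetry, vision
import cv2,numpy as np
s=telemetry.sense();print(s)
for n in("scene","top"):
    im=vision.capture(n);cv2.imwrite(f"pics/{n}0.png",im[:,:,::-1]);c=vision.calibration(n);print(n,np.round(c["intrinsics"],1).tolist(),np.round(c["camera_from_world"],4).tolist())
a=cv2.imread("pics/scene0.png");b=cv2.imread("pics/top0.png")
E
```

```text
{'clock': 0.0, 'joint_positions': array([-1.48949184e+00,  5.28480833e-01,  1.43390214e+00, -5.50002175e-05,
        1.18139756e+00, -1.78494661e-01]), 'joint_velocities': array([-1.01016223e-03,  1.24585441e-04,  4.73336908e-05,  2.06984332e-04,
        3.11945992e-04, -3.64478812e-04]), 'joint_efforts': array([-1.56345282e-03, -4.42357028e+01, -1.78027028e+01, -2.38131697e-04,
        8.22710776e-03,  1.30556430e-06]), 'tool_pos': array([ 0.16051159, -0.60329363,  0.23032466]), 'tcp_rot': array([ 7.92750014e-01, -6.09545911e-01, -7.53876689e-04, -7.93105792e-04]), 'ft_force': array([-0.47581863,  0.4648635 , -0.40356633]), 'ft_torque': array([0.03108342, 0.00465458, 0.03935691]), 'width': 0.08541049806557359}
scene [[459.9, 0.0, 322.1], [0.0, 459.9, 197.1], [0.0, 0.0, 1.0]] [[-0.8396, 0.543, 0.0141, 0.4444], [0.319, 0.514, -0.7962, -0.0418], [-0.4396, -0.664, -0.6048, 1.7325], [0.0, 0.0, 0.0, 1.0]]
top [[375.4, 0.0, 313.8], [0.0, 375.4, 192.0], [0.0, 0.0, 1.0]] [[-0.0247, -0.9997, -0.003, 0.0003], [-0.9958, 0.0248, -0.0881, 0.5597], [0.0881, 0.0008, -0.9961, 1.2948], [0.0, 0.0, 0.0, 1.0]]
```

View pics/scene0.png

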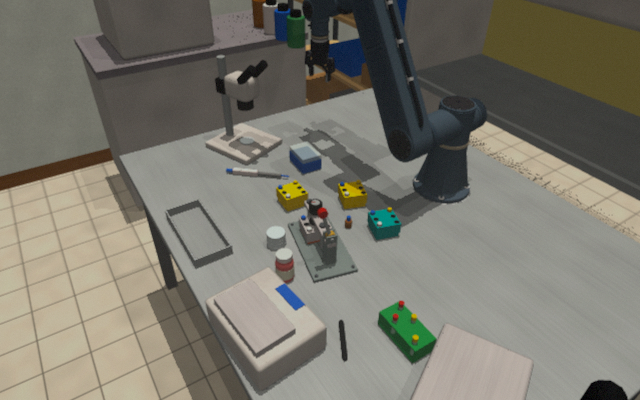

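View pics/top0.png

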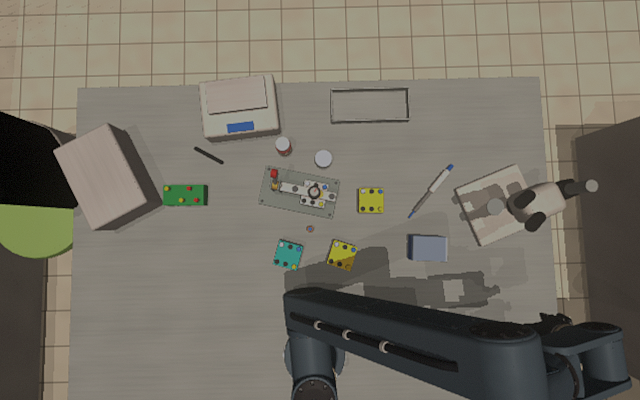

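The clamp base is at top (299,192), with the nut near (315,190) and the knob near (274,173). In the scene view the nut is near (316,205) and the knob near (322,213). The yellow and turquoise blocks are look-alikes standing off the clamp. Next I'll enlarge the clamp in both views.

Run:
```python
import cv2,numpy as np
a=cv2.imread("pics/scene0.png")[180:285,270:375];b=cv2.imread("pics/top0.png")[145:245,250:350]
f=lambda i:cv2.resize(i,(400,400),interpolation=cv2.INTER_CUBIC)
cv2.imwrite("pics/crop.png",np.hstack([f(a),f(b)]))
```

```text
(no output)
```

View pics/crop.png

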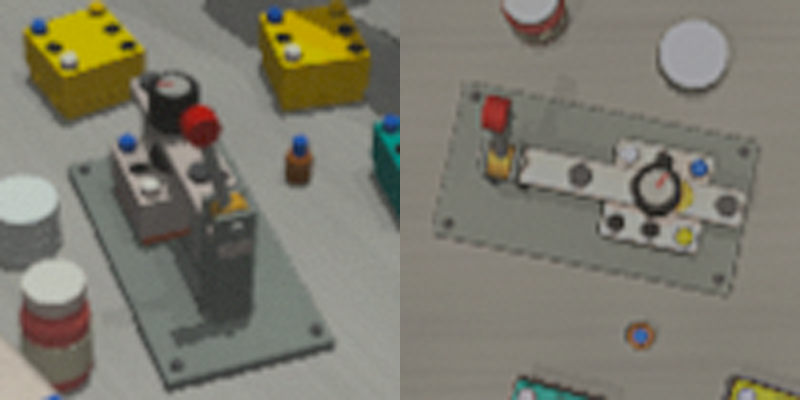

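```bash
cat > h.py <<'E'
import numpy as np,cv2
from plant import telemetry,vision
from scipy.spatial.transform import Rotation as R
def PM(n):
    c=vision.calibration(n);return np.array(c["intrinsics"])@np.array(c["camera_from_world"])[:3]
def tri(Ps,uv):
    A=[r for P,(u,v) in zip(Ps,uv) for r in (u*P[2]-P[0],v*P[2]-P[1])]
    X=np.linalg.svd(np.array(A))[2][-1];return X[:3]/X[3]
def onz(P,uv,z):
    A=np.c_[P[:,0],P[:,1],-np.array([*uv,1])];return np.linalg.solve(A,-(P[:,2]*z+P[:,3]))[:2]
def proj(P,X):
    p=P@np.r_[X,1];return p[:2]/p[2]
E
python3 - <<'E'
from h import *
S,T=PM("scene"),PM("top")
for n,s,t in(("nut",(315.2,202.3),(314,192.5)),("knob",(322.5,212.8),(273.75,173.2))):
    X=tri([S,T],[s,t]);print(n,X,proj(S,X)-s,proj(T,X)-t)
cs=[onz(T,(250+a/4,145+b/4),.012) for a,b in((65,82),(358,148),(328,295),(35,237))]
cs=np.array(cs);print(cs,cs.mean(0));d=cs[0]-cs[1]+cs[3]-cs[2];print("y axis yaw",np.degrees(np.arctan2(d[1],d[0]))-90, np.linalg.norm(d)/2)
yaw=np.arctan2(d[1],d[0])-np.pi/2;c=np.r_[cs.mean(0)]
Rm=np.array([[np.cos(yaw),-np.sin(yaw)],[np.sin(yaw),np.cos(yaw)]])
print("nut pred",c+Rm@[0,-.055],"piv",c+Rm@[0,.075],"knob open",c+Rm@[.095*np.sin(.28),.075])
print(np.degrees(R.from_quat(telemetry.sense()["tcp_rot"]).as_euler("xyz")),R.from_quat(telemetry.sense()["tcp_rot"]).as_matrix().round(3))
c=vision.calibration("wrist");p=telemetry.sense()["tool_pos"];M=np.array(c["camera_from_world"]);print("wrist cam pos",-M[:3,:3].T@M[:3,3]-p,M[:3,:3].round(2))
E
```

```text
nut [ 0.54792317 -0.01413624  0.13769451] [-0.02940236 -0.00282707] [-0.02382833  0.03524791]
knob [0.60281158 0.10808995 0.20431805] [-0.45154054 -0.03882624] [-0.35027731  0.50731006]
[[ 0.66005847  0.15399748]
 [ 0.59421284 -0.10576527]
 [ 0.46451936 -0.07532622]
 [ 0.52212882  0.18242755]] [0.56022987 0.03883338]
y axis yaw -13.417313114897027 0.2660190346675529
nut pred [ 0.54746757 -0.01466544] piv [0.57763301 0.11178632] knob open [0.60317022 0.10569434]
[-1.79980172e+02  1.06927347e-01 -7.51156036e+01] [[ 0.257 -0.966 -0.   ]
 [-0.966 -0.257  0.002]
 [-0.002 -0.    -1.   ]]
wrist cam pos [0.07185858 0.01917887 0.14165766] [[ 0.26 -0.97 -0.  ]
 [-0.92 -0.25  0.29]
 [-0.28 -0.07 -0.96]]
```

The two views agree with the base outline to about 3 mm. The nut axis is at (0.5475, -0.0145) with its top near z 0.14. The knob is at (0.603, 0.106, 0.204). The clamp yaw is -13.4°.

>>> jog_arm --series "85 -0.87 -0.97 0 0 0 0;85 -0.87 -0.97 0 0 0 0;85 -0.87 -0.97 0 0 0 0;85 -0.87 -0.97 0 0 0 0;85 -0.87 -0.97 0 0 0 0;85 -0.87 -0.97 0 0 0 0;85 -0.87 -0.97 0 0 0 0;85 -0.87 -0.97 0 0 0 0;85 -0.87 -0.97 0 0 0 0"

```text
clock: 0.85
tool_pos: [0.3538, -0.3078, 0.2311]
tcp_rot: [0.793, -0.61, -0.0, -0.0]
ft_force: [0.7, 0.0, 1.4]
width: 0.0851
```

>>> jog_arm --series "85 -0.87 -0.97 0 0 0 0;85 -0.87 -0.97 0 0 0 0;85 -0.87 -0.97 0 0 0 0;85 -0.87 -0.97 0 0 0 0;85 -0.87 -0.97 0 0 0 0;85 -0.87 -0.97 0 0 0 0;85 -0.87 -0.97 0 0 0 0;85 -0.5 -0.5 0 0 0 0;85 0 0 0 0 0 -1;85 0 0 0 0 0 -1"

```text
clock: 1.68
tool_pos: [0.5143, -0.0606, 0.2309]
tcp_rot: [0.845, -0.535, -0.0, 0.0]
ft_force: [0.3, 0.2, 1.7]
width: 0.0852
```

>>> jog_arm --series "85 0 0 0 0 0 -1;85 0 0 0 0 0 -1;85 0 0 0 0 0 -1;85 0 0 0 0 0 -1;85 0 0 0 0 0 -1;85 0 0 0 0 0 -1;85 0 0 0 0 0 -1;85 0 0 0 0 0 -1;85 0 0 0 0 0 -1;85 0 0 0 0 0 -1"

```text
clock: 2.52
tool_pos: [0.5136, -0.0623, 0.2309]
tcp_rot: [0.992, -0.129, -0.0, -0.0]
ft_force: [-0.3, -0.4, 0.3]
width: 0.0848
```

>>> jog_arm --series "85 0 0 0 0 0 -1;85 0 0 0 0 0 -1;85 0 0 0 0 0 -1;85 0 0 0 0 0 -1;85 0 0 0 0 0 -1;85 0 0 0 0 0 -1;85 0 0 0 0 0 -1;85 0 0 0 0 0 -1;85 0 0 0 0 0 0;85 0 0 0 0 0 0"

```text
clock: 3.35
tool_pos: [0.5137, -0.0624, 0.231]
tcp_rot: [0.977, 0.214, -0.0, -0.0]
ft_force: [-0.1, -0.1, 0.2]
width: 0.0852
```

Run:
```python
from h import *
s=telemetry.sense();print(s["clock"],s["tool_pos"],s["joint_positions"].round(3),s["ft_force"],s["ft_torque"],s["width"])
m=R.from_quat(s["tcp_rot"]).as_matrix();print(m.round(3))
print("delta tool mm",(m.T@(np.r_[.5475,-.0145,s["tool_pos"][2]]-s["tool_pos"])*1000))
P=PM("wrist");np.save("P1.npy",P)
im=vision.capture("wrist")[:,:,::-1].copy();cv2.imwrite("pics/w1.png",im)
print("pred nut top",proj(P,[.5475,-.0145,.141]),"knob",proj(P,[.603,.107,.204]))
```

```text
3.35 [ 0.51366647 -0.06236467  0.23104842] [-0.337  0.384  1.7    0.     1.059 -0.769] [-0.10200564 -0.09622517  0.18129025] [0.00857906 0.06024121 0.04413865] 0.08516666442239094
[[ 0.908  0.419 -0.001]
 [ 0.419 -0.908  0.   ]
 [-0.001 -0.001 -1.   ]]
delta tool mm [ 5.07680694e+01 -2.92973898e+01 -1.16854585e-02]
pred nut top [376.82302105 170.00083299] knob [598.88050957  33.36494667]
```

View pics/w1.png

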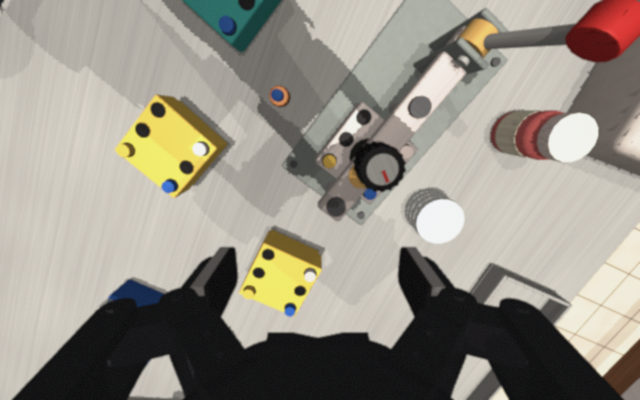

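In the wrist view the nut's top centre is at (383,167) and the knob centre at (604,28). Both lie about 6 px from prediction, so I refine with all three views.

Run:
```python
from h import *
S,T,W=PM("scene"),PM("top"),np.load("P1.npy")
print("on plane",onz(W,(383,167),.141))
for n,s,t,w in(("nut",(315.2,202.3),(314,192.5),(383,167)),("knob",(322.5,212.8),(273.75,173.2),(604,28))):
    X=tri([S,T,W],[s,t,w]);print(n,X,proj(S,X)-s,proj(T,X)-t,proj(W,X)-w)
    print(tri([W,T],[w,t]))
s=telemetry.sense();m=R.from_quat(s["tcp_rot"]).as_matrix()
n=onz(W,(383,167),.141);print("delta tool mm",(m.T@(np.r_[n,s["tool_pos"][2]]-s["tool_pos"])*1000))
```

```text
on plane [ 0.55101829 -0.01004209]
nut [ 0.54905728 -0.01252729  0.13941944] [-0.05982972 -0.05318363] [-0.53529925 -0.35097141] [-3.8475617   1.32551277]
[ 0.54756744 -0.01248671  0.14954651]
knob [0.60301806 0.10869313 0.2051168 ] [-0.39173507 -0.12089365] [-0.57810389  0.40920811] [-0.87372989  1.54321687]
[0.60331963 0.10749426 0.20673829]
delta tool mm [ 5.57978100e+01 -3.19191634e+01 -1.22452096e-02]
```

>>> jog_arm --series "85 0.59 -0.345 0 0 0 0;85 0.59 -0.345 0 0 0 0;85 0.59 -0.345 0.6 0 0 0;85 0 0 0.6 0 0 -1;85 0 0 0.6 0 0 -1;85 0 0 0 0 0 -1;85 0 0 0 0 0 -1;85 0 0 0 0 0 -1;85 0 0 0 0 0 -1;85 0 0 0 0 0 -1"

```text
clock: 4.23
tool_pos: [0.549, -0.0119, 0.1771]
tcp_rot: [0.866, 0.5, -0.0, -0.0]
ft_force: [0.2, 0.2, -0.4]
width: 0.0849
```

>>> jog_arm --series "85 0 0 0 0 0 -1;85 0 0 0 0 0 0;85 0 0 0 0 0 0"

```text
clock: 4.48
tool_pos: [0.549, -0.0119, 0.1772]
tcp_rot: [0.845, 0.535, -0.0, -0.0]
ft_force: [1.2, -0.3, -0.2]
width: 0.0848
```

Run:
```python
from h import *
s=telemetry.sense();print(s["clock"],s["tool_pos"],s["joint_positions"].round(3),s["ft_force"],s["ft_torque"],s["width"])
m=R.from_quat(s["tcp_rot"]).as_matrix();print(m.round(3))
P=PM("wrist");np.save("P2.npy",P)
im=vision.capture("wrist")[:,:,::-1].copy();cv2.imwrite("pics/w2.png",im)
print("pred nut top",proj(P,[.549,-.012,.141]))
```

```text
4.4833 [ 0.54899996 -0.0119413   0.17722582] [-0.225  0.498  1.679  0.     0.965 -1.355] [ 1.20660949 -0.25981164 -0.18272865] [-0.05271404 -0.04949582 -0.00266414] 0.08482645083365964
[[ 0.427  0.904 -0.   ]
 [ 0.904 -0.427  0.   ]
 [-0.    -0.    -1.   ]]
pred nut top [316.74033418 226.37045491]
```

View pics/w2.png

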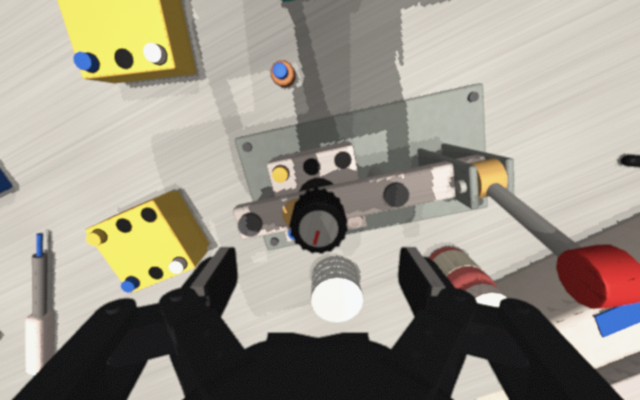

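The nut disc is at (319,227), about 1 mm off prediction along tool x. I correct that, descend and grip.

>>> jog_arm --series "85 0.04 0 0.5 0 0 0;85 0 0 0.5 0 0 0;85 0 0 0.4 0 0 0;85 0 0 0.4 0 0 0;85 0 0 0.4 0 0 0;85 0 0 0 0 0 0;85 0 0 0 0 0 0"

```text
clock: 5.12
tool_pos: [0.5492, -0.0108, 0.1109]
tcp_rot: [0.844, 0.536, -0.001, -0.001]
ft_force: [-0.7, -0.7, -0.5]
width: 0.0848
```

```bash
cat > rd.py <<'E'
from h import *
L=[]
for i in range(4):
    vision.capture("wrist");s=telemetry.sense();L.append(np.r_[s["ft_force"],s["ft_torque"],s["joint_efforts"][5]])
L=np.array(L);m=R.from_quat(s["tcp_rot"]).as_matrix()
print(round(s["clock"],2),s["tool_pos"].round(4),"yaw",round(np.degrees(np.arctan2(m[1,0],m[0,0])),2),"q6",s["joint_positions"][5].round(3),"w",s["width"].round(4),"\nF/T/e6",L.mean(0).round(3),"tz",L[:,5].round(3),L[:,6].round(3))
E
python3 rd.py
```

```text
Traceback (most recent call last):
  File "rd.py", line 6, in <module>
    print(round(s["clock"],2),s["tool_pos"].round(4),"yaw",round(np.degrees(np.arctan2(m[1,0],m[0,0])),2),"q6",s["joint_positions"][5].round(3),"w",s["width"].round(4),"\nF/T/e6",L.mean(0).round(3),"tz",L[:,5].round(3),L[:,6].round(3))
                                                                                                                                                    ^^^^^^^^^^^^^^^^
AttributeError: 'float' object has no attribute 'round'
```

>>> jog_arm --series "60 0 0 0 0 0 0;60 0 0 0 0 0 0;50 0 0 0 0 0 0;45 0 0 0 0 0 0;30 0 0 0 0 0 0;30 0 0 0 0 0 0;30 0 0 0 0 0 0;30 0 0 0 0 0 0" --newtons 50

```text
clock: 5.98
tool_pos: [0.5494, -0.0113, 0.1118]
tcp_rot: [0.844, 0.537, -0.0, 0.0]
ft_force: [-2.3, -2.7, 5.4]
width: 0.0389
```

```bash
python3 rd.py
python3 - <<'E'
from h import *
cv2.imwrite("pics/w3.png",vision.capture("wrist")[:,:,::-1])
E
```

```text
Traceback (most recent call last):
  File "rd.py", line 6, in <module>
    print(round(s["clock"],2),s["tool_pos"].round(4),"yaw",round(np.degrees(np.arctan2(m[1,0],m[0,0])),2),"q6",s["joint_positions"][5].round(3),"w",s["width"].round(4),"\nF/T/e6",L.mean(0).round(3),"tz",L[:,5].round(3),L[:,6].round(3))
                                                                                                                                                    ^^^^^^^^^^^^^^^^
AttributeError: 'float' object has no attribute 'round'
```

View pics/w3.png

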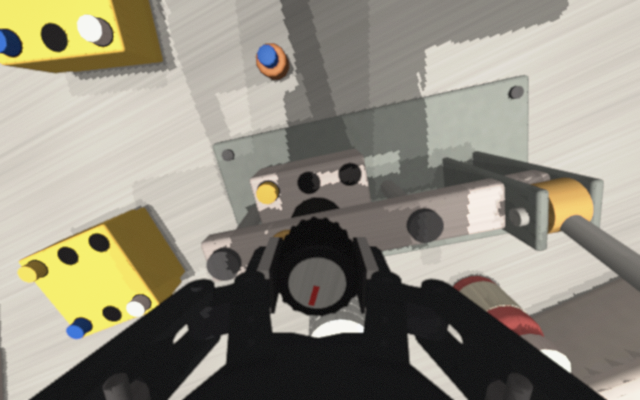

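The nut's red-marked top sits between the pads at (318,285), and side forces are small. Now I turn the first 0.87 rad.

```bash
sed -i 's/s\["width"\].round(4)/round(s["width"],4)/' rd.py; python3 rd.py
```

```text
6.43 [ 0.5494 -0.0113  0.1118] yaw 64.9 q6 -1.356 w 0.0388 
F/T/e6 [-2.348e+00 -2.185e+00  6.172e+00 -3.560e-01  3.360e-01 -1.400e-02
 -2.000e-03] tz [ 0.023 -0.046 -0.025 -0.007] [-0.002 -0.002 -0.002 -0.002]
```

>>> jog_arm --series "30 0 0 0.005 0 0 0.8;30 0 0 0.005 0 0 0.8;30 0 0 0.005 0 0 0.8;30 0 0 0.004 0 0 0.8;30 0 0 0.004 0 0 0.8;30 0 0 0 0 0 0"

```text
clock: 6.93
tool_pos: [0.5498, -0.0108, 0.1112]
tcp_rot: [0.925, 0.381, 0.0, 0.0]
ft_force: [-1.5, -0.5, 6.0]
width: 0.0386
```

```bash
python3 rd.py
```

```text
7.13 [ 0.5499 -0.0108  0.1112] yaw 44.86 q6 -1.006 w 0.0386 
F/T/e6 [-1.417 -0.669  5.789 -0.048  0.19  -0.094 -0.049] tz [-0.112 -0.045 -0.104 -0.113] [ 0.013 -0.059 -0.073 -0.076]
```

>>> jog_arm --series "30 0 0 0.004 0 0 0.8;30 0 0 0.004 0 0 0.8;30 0 0 0.004 0 0 0.8;30 0 0 0.004 0 0 0.8;30 0 0 0.004 0 0 0.8;30 0 0 0 0 0 0"

```text
clock: 7.63
tool_pos: [0.5504, -0.0105, 0.1107]
tcp_rot: [0.977, 0.214, 0.001, -0.0]
ft_force: [-0.5, 0.7, 4.4]
width: 0.0384
```

```bash
python3 rd.py
```

```text
7.83 [ 0.5504 -0.0105  0.1107] yaw 24.83 q6 -0.657 w 0.0387 
F/T/e6 [-0.834  0.71   5.045  0.147  0.007 -0.09  -0.045] tz [-0.1   -0.08  -0.068 -0.112] [ 0.017 -0.055 -0.069 -0.072]
```

Once stopped, the moment relaxes and changes sign, so the friction has to be read in motion. From here I sense right at the end of each moving row.

Create rq.py:
```python
from h import *
s=telemetry.sense();m=R.from_quat(s["tcp_rot"]).as_matrix()
print(round(s["clock"],2),s["tool_pos"].round(4),"yaw",round(np.degrees(np.arctan2(m[1,0],m[0,0])),2),"F",s["ft_force"].round(1),"T",s["ft_torque"].round(3),"e6",round(s["joint_efforts"][5],3),"v6",round(s["joint_velocities"][5],3))
```

```text
(no output)
```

>>> jog_arm --series "30 0 0 0.003 0 0 0.5;30 0 0 0.002 0 0 0.5"

```text
clock: 8.0
tool_pos: [0.5506, -0.0105, 0.1106]
tcp_rot: [0.985, 0.171, 0.001, -0.0]
ft_force: [-0.7, 0.4, 4.3]
width: 0.0383
```

```bash
python3 rq.py
```

```text
8.0 [ 0.5506 -0.0105  0.1106] yaw 19.75 F [-0.7  0.4  4.3] T [ 0.296 -0.03   0.077] e6 -0.303 v6 0.523
```

>>> jog_arm --series "30 0 0 0.003 0 0 0.5;30 0 0 0.002 0 0 0.5"

```text
clock: 8.17
tool_pos: [0.5507, -0.0104, 0.1104]
tcp_rot: [0.992, 0.128, 0.002, -0.0]
ft_force: [0.0, 1.8, 5.6]
width: 0.0388
```

```bash
python3 rq.py; python3 rd.py
```

```text
8.17 [ 0.5507 -0.0104  0.1104] yaw 14.74 F [0.  1.8 5.6] T [ 0.227 -0.035  0.045] e6 -0.283 v6 0.517
8.37 [ 0.5507 -0.0104  0.1104] yaw 14.88 q6 -0.484 w 0.0389 
F/T/e6 [ 0.242  1.039  5.541  0.255 -0.135 -0.057  0.022] tz [-0.073 -0.033 -0.074 -0.049] [ 0.091  0.095 -0.033 -0.064]
```

In motion tz is about +0.06 N m, which matches free running. I've turned 50° so far and go on in 5° steps.

>>> jog_arm --series "30 0 0 0.003 0 0 0.5;30 0 0 0.002 0 0 0.5"

```text
clock: 8.53
tool_pos: [0.5509, -0.0104, 0.1103]
tcp_rot: [0.996, 0.085, 0.002, -0.0]
ft_force: [1.6, 2.3, 4.9]
width: 0.0386
```

```bash
python3 rq.py
```

```text
8.53 [ 0.5509 -0.0104  0.1103] yaw 9.8 F [1.6 2.3 4.9] T [ 0.261 -0.181  0.048] e6 -0.301 v6 0.521
```

>>> jog_arm --series "30 0 0 0.003 0 0 0.5;30 0 0 0.002 0 0 0.5"

```text
clock: 8.7
tool_pos: [0.5511, -0.0104, 0.1101]
tcp_rot: [0.999, 0.042, 0.002, -0.0]
ft_force: [0.2, 2.6, 5.3]
width: 0.0388
```

```bash
python3 rq.py
```

```text
8.7 [ 0.5511 -0.0104  0.1101] yaw 4.79 F [0.2 2.6 5.3] T [ 0.328 -0.261  0.091] e6 -0.282 v6 0.517
```

>>> jog_arm --series "30 0 0 0.003 0 0 0.5;30 0 0 0.002 0 0 0.5"

```text
clock: 8.87
tool_pos: [0.5512, -0.0104, 0.11]
tcp_rot: [1.0, -0.002, 0.002, -0.0]
ft_force: [2.2, 2.1, 4.9]
width: 0.0384
```

```bash
python3 rq.py
```

```text
8.87 [ 0.5512 -0.0104  0.11  ] yaw -0.21 F [2.2 2.1 4.9] T [ 0.33  -0.295  0.082] e6 -0.281 v6 0.519
```

>>> jog_arm --series "30 0 0 0.003 0 0 0.5;30 0 0 0.002 0 0 0.5"

```text
clock: 9.03
tool_pos: [0.5514, -0.0104, 0.1099]
tcp_rot: [0.999, -0.045, 0.002, -0.0]
ft_force: [1.9, 1.8, 4.5]
width: 0.0388
```

```bash
python3 rq.py
```

```text
9.03 [ 0.5514 -0.0104  0.1099] yaw -5.21 F [1.9 1.8 4.5] T [ 0.38  -0.252  0.066] e6 -0.28 v6 0.518
```

Still free running after 70°.

>>> jog_arm --series "30 0 0 0.003 0 0 0.5;30 0 0 0.002 0 0 0.5"

```text
clock: 9.2
tool_pos: [0.5516, -0.0105, 0.1097]
tcp_rot: [0.996, -0.089, 0.002, -0.0]
ft_force: [1.8, 2.2, 5.2]
width: 0.0388
```

```bash
python3 rq.py
```

```text
9.2 [ 0.5516 -0.0105  0.1097] yaw -10.21 F [1.8 2.2 5.2] T [ 0.306 -0.283  0.094] e6 -0.28 v6 0.518
```

>>> jog_arm --series "30 0 0 0.003 0 0 0.5;30 0 0 0.002 0 0 0.5"

```text
clock: 9.37
tool_pos: [0.5517, -0.0105, 0.1096]
tcp_rot: [0.991, -0.132, 0.002, -0.001]
ft_force: [2.8, 2.1, 4.0]
width: 0.0388
```

```bash
python3 rq.py
```

```text
9.37 [ 0.5517 -0.0105  0.1096] yaw -15.21 F [2.8 2.1 4. ] T [ 0.323 -0.411  0.068] e6 -0.28 v6 0.519
```

>>> jog_arm --series "30 0 0 0.003 0 0 0.5;30 0 0 0.002 0 0 0.5"

```text
clock: 9.53
tool_pos: [0.5519, -0.0106, 0.1095]
tcp_rot: [0.984, -0.175, 0.003, -0.001]
ft_force: [2.8, 2.3, 3.1]
width: 0.0389
```

```bash
python3 rq.py
```

```text
9.53 [ 0.5519 -0.0106  0.1095] yaw -20.21 F [2.8 2.3 3.1] T [ 0.269 -0.406  0.03 ] e6 -0.279 v6 0.519
```

>>> jog_arm --series "30 0 0 0.003 0 0 0.5;30 0 0 0.002 0 0 0.5"

```text
clock: 9.7
tool_pos: [0.5521, -0.0106, 0.1093]
tcp_rot: [0.976, -0.218, 0.003, -0.001]
ft_force: [2.3, 1.3, 3.7]
width: 0.0389
```

```bash
python3 rq.py
```

```text
9.7 [ 0.5521 -0.0106  0.1093] yaw -25.21 F [2.3 1.3 3.7] T [ 0.275 -0.459  0.042] e6 -0.279 v6 0.518
```

>>> jog_arm --series "30 0 0 0.003 0 0 0.5;30 0 0 0.002 0 0 0.5"

```text
clock: 9.87
tool_pos: [0.5522, -0.0107, 0.1092]
tcp_rot: [0.965, -0.261, 0.003, -0.001]
ft_force: [2.1, 1.2, 3.6]
width: 0.0385
```

```bash
python3 rq.py
```

```text
9.87 [ 0.5522 -0.0107  0.1092] yaw -30.21 F [2.1 1.2 3.6] T [ 0.242 -0.489  0.068] e6 -0.278 v6 0.519
```

>>> jog_arm --series "30 0 0 0.003 0 0 0.5;30 0 0 0.002 0 0 0.5"

```text
clock: 10.03
tool_pos: [0.5523, -0.0108, 0.1091]
tcp_rot: [0.953, -0.302, 0.003, -0.001]
ft_force: [3.5, 1.6, 2.6]
width: 0.039
```

```bash
python3 rq.py
```

```text
10.03 [ 0.5523 -0.0108  0.1091] yaw -35.2 F [3.5 1.6 2.6] T [ 0.146 -0.522  0.129] e6 -0.278 v6 0.517
```

tz reads 0.129, which may be the first rise, so I go in smaller steps.

>>> jog_arm --series "30 0 0 0.002 0 0 0.5"

```text
clock: 10.12
tool_pos: [0.5524, -0.0109, 0.109]
tcp_rot: [0.946, -0.323, 0.003, -0.001]
ft_force: [3.1, 1.4, 2.9]
width: 0.039
```

```bash
python3 rq.py
```

```text
10.12 [ 0.5524 -0.0109  0.109 ] yaw -37.71 F [3.1 1.4 2.9] T [ 0.174 -0.524  0.083] e6 -0.278 v6 0.518
```

>>> jog_arm --series "30 0 0 0.002 0 0 0.5"

```text
clock: 10.2
tool_pos: [0.5524, -0.0109, 0.1089]
tcp_rot: [0.939, -0.344, 0.003, -0.001]
ft_force: [2.4, 0.5, 2.6]
width: 0.0386
```

```bash
python3 rq.py
```

```text
10.2 [ 0.5524 -0.0109  0.1089] yaw -40.2 F [2.4 0.5 2.6] T [ 0.099 -0.505  0.073] e6 -0.277 v6 0.518
```

It was noise: still free at 105°.

>>> jog_arm --series "30 0 0 0.003 0 0 0.5;30 0 0 0.002 0 0 0.5"

```text
clock: 10.37
tool_pos: [0.5526, -0.011, 0.1088]
tcp_rot: [0.923, -0.384, 0.003, -0.001]
ft_force: [3.1, 0.9, 2.6]
width: 0.0383
```

```bash
python3 rq.py
```

```text
10.37 [ 0.5526 -0.011   0.1088] yaw -45.2 F [3.1 0.9 2.6] T [ 0.079 -0.553  0.017] e6 -0.277 v6 0.516
```

>>> jog_arm --series "30 0 0 0.003 0 0 0.5;30 0 0 0.002 0 0 0.5"

```text
clock: 10.53
tool_pos: [0.5527, -0.0112, 0.1086]
tcp_rot: [0.906, -0.424, 0.003, -0.001]
ft_force: [3.4, 0.2, 3.0]
width: 0.039
```

```bash
python3 rq.py
```

```text
10.53 [ 0.5527 -0.0112  0.1086] yaw -50.2 F [3.4 0.2 3. ] T [-0.051 -0.565  0.065] e6 -0.277 v6 0.521
```

>>> jog_arm --series "30 0 0 0.003 0 0 0.5;30 0 0 0.002 0 0 0.5"

```text
clock: 10.7
tool_pos: [0.5528, -0.0113, 0.1085]
tcp_rot: [0.886, -0.463, 0.003, -0.001]
ft_force: [3.1, -0.7, 2.2]
width: 0.0389
```

```bash
python3 rq.py
```

```text
10.7 [ 0.5528 -0.0113  0.1085] yaw -55.19 F [ 3.1 -0.7  2.2] T [-0.056 -0.558  0.027] e6 -0.276 v6 0.517
```

>>> jog_arm --series "30 0 0 0.003 0 0 0.5;30 0 0 0.002 0 0 0.5"

```text
clock: 10.87
tool_pos: [0.5529, -0.0114, 0.1084]
tcp_rot: [0.865, -0.501, 0.004, -0.001]
ft_force: [3.2, -0.2, 2.8]
width: 0.0386
```

```bash
python3 rq.py
```

```text
10.87 [ 0.5529 -0.0114  0.1084] yaw -60.18 F [ 3.2 -0.2  2.8] T [-0.084 -0.55   0.051] e6 -0.253 v6 0.518
```

e6 has shifted by 0.023 after holding steady, which may be first touch. I take single small rows.

>>> jog_arm --series "30 0 0 0.002 0 0 0.4"

```text
clock: 10.95
tool_pos: [0.553, -0.0115, 0.1084]
tcp_rot: [0.856, -0.516, 0.004, -0.001]
ft_force: [3.9, 0.1, 3.1]
width: 0.0385
```

```bash
python3 rq.py
```

```text
10.95 [ 0.553  -0.0115  0.1084] yaw -62.17 F [3.9 0.1 3.1] T [-0.158 -0.565  0.077] e6 -0.121 v6 0.404
```

>>> jog_arm --series "30 0 0 0.002 0 0 0.4"

```text
clock: 11.03
tool_pos: [0.553, -0.0115, 0.1083]
tcp_rot: [0.847, -0.531, 0.004, -0.001]
ft_force: [4.0, -1.3, 2.2]
width: 0.0386
```

```bash
python3 rq.py
```

```text
11.03 [ 0.553  -0.0115  0.1083] yaw -64.14 F [ 4.  -1.3  2.2] T [-0.136 -0.55   0.162] e6 -0.136 v6 0.413
```

>>> jog_arm --series "30 0 0 0.002 0 0 0.4"

```text
clock: 11.12
tool_pos: [0.553, -0.0116, 0.1083]
tcp_rot: [0.838, -0.546, 0.004, -0.001]
ft_force: [4.6, -0.8, 3.0]
width: 0.0388
```

```bash
python3 rq.py
```

```text
11.12 [ 0.553  -0.0116  0.1083] yaw -66.13 F [ 4.6 -0.8  3. ] T [-0.235 -0.503  0.174] e6 -0.106 v6 0.414
```

The moment has now climbed by about 0.1 N m, both in tz and in e6, since first touch near yaw -61°. The foot bears lightly, so I release, lift clear and move above the knob with the jaws along clamp y.

>>> jog_arm --series "60 0 0 0 0 0 0;85 0 0 0 0 0 0;85 0 0 0 0 0 0;85 0 0 0 0 0 0;85 0 0 -0.5 0 0 0;85 0 0 -0.9 0 0 0;85 0 0 -0.9 0 0 0;85 0 0 -1 0 0 0;85 0 0 -1 0 0 0;85 0 0 -1 0 0 0.8"

```text
clock: 11.95
tool_pos: [0.5487, -0.0106, 0.2673]
tcp_rot: [0.818, -0.575, -0.001, 0.0]
ft_force: [0.6, -0.4, -0.5]
width: 0.085
```

>>> jog_arm --series "85 0 0 -1 0 0 1;85 0 0 -0.1 0 0 1;85 0 0 0 0 0 1;85 0 0 0 0 0 1;85 0 0 0 0 0 1;85 0 0 0 0 0 1;85 0 0 0 0 0 0.7;85 -0.86 -0.15 0 0 0 0;85 -0.86 -0.15 0 0 0 0;85 -0.86 -0.15 0 0 0 0"

```text
clock: 12.78
tool_pos: [0.5805, 0.0617, 0.2989]
tcp_rot: [-0.618, 0.786, 0.001, -0.0]
ft_force: [0.4, -0.8, -0.2]
width: 0.085
```

>>> jog_arm --series "85 -0.86 -0.15 0 0 0 0;85 -0.86 -0.15 0 0 0 0;85 0 0 0 0 0 0;85 0 0 0 0 0 0"

```text
clock: 13.12
tool_pos: [0.6013, 0.1103, 0.2986]
tcp_rot: [-0.619, 0.785, 0.0, -0.001]
ft_force: [0.1, -0.1, -0.4]
width: 0.085
```

```bash
python3 rq.py
python3 - <<'E'
from h import *
P=PM("wrist");np.save("P4.npy",P)
cv2.imwrite("pics/w4.png",vision.capture("wrist")[:,:,::-1])
print("pred knob",proj(P,[.603,.108,.205]),"nut",proj(P,[.55,-.0115,.138]))
E
```

```text
13.12 [0.6013 0.1103 0.2986] yaw -103.45 F [ 0.1 -0.1 -0.4] T [-0.01  -0.02  -0.015] e6 0.026 v6 -0.003
pred knob [319.78574978 199.17915715] nut [431.49916923 201.85762656]
```

View pics/w4.png

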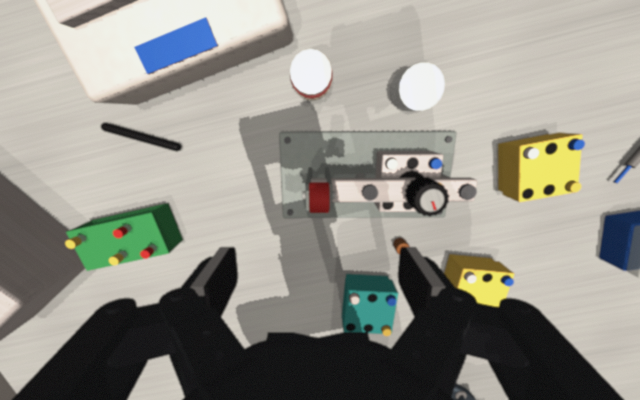

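The knob's top is at (319,197) and the bar lies level in the picture, so the jaws are square to the disc. Nothing else has moved. I descend onto the knob and pinch it with 25 N.

>>> jog_arm --series "85 0.05 -0.14 0.6 0 0 0;70 0 0 0.7 0 0 0;60 0 0 0.7 0 0 0;50 0 0 0.7 0 0 0;50 0 0 0.6 0 0 0;50 0 0 0.45 0 0 0;50 0 0 0 0 0 0;50 0 0 0 0 0 0" --newtons 25

```text
clock: 13.83
tool_pos: [0.6047, 0.1056, 0.1863]
tcp_rot: [-0.618, 0.786, 0.001, -0.001]
ft_force: [0.6, -0.0, 0.3]
width: 0.0504
```

>>> jog_arm --series "30 0 0 0 0 0 0;24 0 0 0 0 0 0;10 0 0 0 0 0 0;10 0 0 0 0 0 0;10 0 0 0 0 0 0;10 0 0 0 0 0 0" --newtons 25

```text
clock: 14.33
tool_pos: [0.6067, 0.108, 0.1885]
tcp_rot: [-0.619, 0.786, -0.001, 0.002]
ft_force: [1.3, 4.9, 4.1]
width: 0.0174
```

```bash
python3 rq.py
python3 - <<'E'
from h import *
cv2.imwrite("pics/w5.png",vision.capture("wrist")[:,:,::-1])
t=np.linspace(0,1.85,29);x=.095*np.sin(.279-t);z=.095*np.cos(.279-t)
for i in range(28): print(round(t[i+1],3),"ty %.2f tz %.2f"%(-(x[i+1]-x[i])/.03,-(z[i+1]-z[i])/.03))
E
```

```text
14.33 [0.6067 0.108  0.1885] yaw -103.58 F [1.3 4.9 4.1] T [ 0.734 -0.047  0.175] e6 0.208 v6 0.001
0.066 ty 0.20 tz -0.05
0.132 ty 0.21 tz -0.04
0.198 ty 0.21 tz -0.02
0.264 ty 0.21 tz -0.01
0.33 ty 0.21 tz 0.00
0.396 ty 0.21 tz 0.02
0.462 ty 0.21 tz 0.03
0.529 ty 0.20 tz 0.04
0.595 ty 0.20 tz 0.06
0.661 ty 0.20 tz 0.07
0.727 ty 0.19 tz 0.08
0.793 ty 0.19 tz 0.10
0.859 ty 0.18 tz 0.11
0.925 ty 0.17 tz 0.12
0.991 ty 0.16 tz 0.13
1.057 ty 0.15 tz 0.14
1.123 ty 0.14 tz 0.15
1.189 ty 0.13 tz 0.16
1.255 ty 0.12 tz 0.17
1.321 ty 0.11 tz 0.18
1.388 ty 0.10 tz 0.18
1.454 ty 0.09 tz 0.19
1.52 ty 0.07 tz 0.20
1.586 ty 0.06 tz 0.20
1.652 ty 0.05 tz 0.20
1.718 ty 0.03 tz 0.21
1.784 ty 0.02 tz 0.21
1.85 ty 0.01 tz 0.21
```

View pics/w5.png

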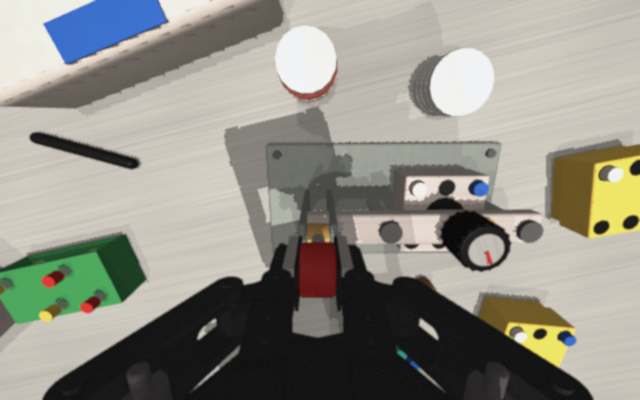

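The knob is pinched between the pads at (318,270). Now I lead it along its arc.

>>> jog_arm --series "10 0 0.2 -0.05 0 0 0;10 0 0.21 -0.04 0 0 0;10 0 0.21 -0.02 0 0 0;10 0 0.21 -0.01 0 0 0;10 0 0.21 0 0 0 0;10 0 0.21 0.02 0 0 0;10 0 0.21 0.03 0 0 0;10 0 0.2 0.04 0 0 0"

```text
clock: 15.05
tool_pos: [0.5646, 0.118, 0.1909]
tcp_rot: [-0.619, 0.786, -0.006, 0.007]
ft_force: [9.3, 0.8, 4.4]
width: 0.0172
```

```bash
python3 rq.py
```

```text
15.05 [0.5646 0.118  0.1909] yaw -103.56 F [9.3 0.8 4.4] T [-0.053 -1.709  0.217] e6 0.204 v6 0.038
```

>>> jog_arm --series "10 0 0.2 0.06 0 0 0;10 0 0.2 0.07 0 0 0;10 0 0.19 0.08 0 0 0;10 0 0.19 0.1 0 0 0;10 0 0.18 0.11 0 0 0;10 0 0.17 0.12 0 0 0;10 0 0.16 0.13 0 0 0"

```text
clock: 15.63
tool_pos: [0.5253, 0.1272, 0.1723]
tcp_rot: [-0.619, 0.786, -0.005, 0.006]
ft_force: [1.2, 0.9, 17.0]
width: 0.0178
```

```bash
python3 rq.py
```

```text
15.63 [0.5253 0.1272 0.1723] yaw -103.55 F [ 1.2  0.9 17. ] T [-0.068 -0.574  0.148] e6 0.123 v6 0.031
```

>>> jog_arm --series "10 0 0.22 0.06 0 0 0;10 0 0.17 0.12 0 0 0;10 0 0.16 0.14 0 0 0;10 0 0.14 0.15 0 0 0;10 0 0.13 0.16 0 0 0"

```text
clock: 16.05
tool_pos: [0.5027, 0.1325, 0.1519]
tcp_rot: [-0.619, 0.786, -0.006, 0.006]
ft_force: [5.6, -0.9, 8.9]
width: 0.0177
```

```bash
python3 rq.py
```

```text
16.05 [0.5027 0.1325 0.1519] yaw -103.55 F [ 5.6 -0.9  8.9] T [-0.388 -1.187  0.051] e6 0.067 v6 0.026
```

>>> jog_arm --series "10 0 0.1 0.18 0 0 0;10 0 0.09 0.18 0 0 0;10 0 0.08 0.19 0 0 0;10 0 0.07 0.2 0 0 0;10 0 0.06 0.2 0 0 0"

```text
clock: 16.47
tool_pos: [0.4872, 0.136, 0.1225]
tcp_rot: [-0.619, 0.786, -0.003, 0.003]
ft_force: [-0.4, 1.3, 11.1]
width: 0.0175
```

```bash
python3 rq.py
```

```text
16.47 [0.4872 0.136  0.1225] yaw -103.57 F [-0.4  1.3 11.1] T [-0.014 -0.385  0.108] e6 0.077 v6 0.012
```

>>> jog_arm --series "10 0 0.04 0.2 0 0 0;10 0 0.03 0.2 0 0 0;10 0 0.02 0.2 0 0 0;10 0 0.01 0.15 0 0 0"

```text
clock: 16.8
tool_pos: [0.4825, 0.1371, 0.0993]
tcp_rot: [-0.619, 0.786, -0.001, 0.002]
ft_force: [-2.5, 2.1, 11.2]
width: 0.0177
```

```bash
python3 rq.py
```

```text
16.8 [0.4825 0.1371 0.0993] yaw -103.57 F [-2.5  2.1 11.2] T [ 0.3   -0.121  0.113] e6 0.112 v6 0.001
```

>>> jog_arm --series "10 0 0 0.06 0 0 0;10 0 0 0.05 0 0 0;10 0 0 0 0 0 0"

```text
clock: 17.05
tool_pos: [0.4822, 0.1371, 0.0957]
tcp_rot: [-0.619, 0.786, -0.001, 0.001]
ft_force: [-0.5, 3.6, 5.1]
width: 0.0175
```

```bash
python3 rq.py
```

```text
17.05 [0.4822 0.1371 0.0957] yaw -103.57 F [-0.5  3.6  5.1] T [ 0.349 -0.241  0.121] e6 0.135 v6 -0.001
```

>>> jog_arm --series "10 0 0 0.05 0 0 0;10 0 0 0 0 0 0"

```text
clock: 17.22
tool_pos: [0.4821, 0.1372, 0.0944]
tcp_rot: [-0.619, 0.786, -0.001, 0.001]
ft_force: [-1.5, 2.8, 7.3]
width: 0.0176
```

```bash
python3 rq.py
```

```text
17.22 [0.4821 0.1372 0.0944] yaw -103.56 F [-1.5  2.8  7.3] T [ 0.343 -0.173  0.106] e6 0.131 v6 -0.0
```

>>> jog_arm --series "10 0 0 0.05 0 0 0;10 0 0 0 0 0 0"

```text
clock: 17.38
tool_pos: [0.4821, 0.1372, 0.0929]
tcp_rot: [-0.619, 0.786, -0.001, 0.001]
ft_force: [-2.2, 2.8, 8.5]
width: 0.0174
```

```bash
python3 rq.py
```

```text
17.38 [0.4821 0.1372 0.0929] yaw -103.57 F [-2.2  2.8  8.5] T [ 0.332 -0.117  0.107] e6 0.11 v6 0.001
```

>>> jog_arm --series "10 0 0 0.05 0 0 0;10 0 0 0 0 0 0"

```text
clock: 17.55
tool_pos: [0.4821, 0.1372, 0.0914]
tcp_rot: [-0.619, 0.786, -0.001, 0.001]
ft_force: [-1.9, 2.0, 8.7]
width: 0.0172
```

```bash
python3 rq.py
```

```text
17.55 [0.4821 0.1372 0.0914] yaw -103.57 F [-1.9  2.   8.7] T [ 0.33  -0.084  0.155] e6 0.128 v6 -0.002
```

Force is steady at about 8.7 N while the tool sinks. I need to see whether the lever is still moving or the pads are slipping.

Run:
```python
from h import *
a=vision.capture("scene")[170:270,265:365,::-1];w=vision.capture("wrist")[:,:,::-1]
P=PM("scene")
piv=np.array([.58,.113,.113])
for n,X in(("piv",piv),("knob lvl",[.4876,.135,.113]),("knob .12",[.4876,.135,.120])): print(n,(proj(P,X)-[265,170])*4)
cv2.imwrite("pics/x6.png",np.hstack([cv2.resize(a,(400,400),interpolation=cv2.INTER_CUBIC),w[:,120:520]]))
```

```text
piv [256.51349552 261.83315915]
knob lvl [377.0625423  234.32197381]
knob .12 [377.66070318 227.15353648]
```

View pics/x6.png

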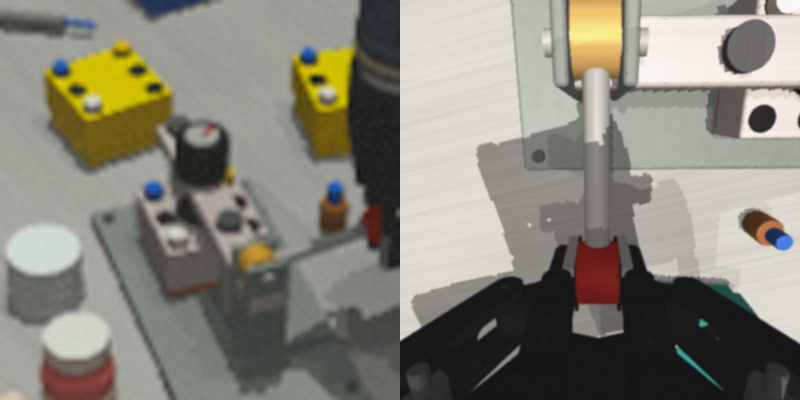

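The rod's slope in the scene view (knob at (375,223), level would be near (377,234)) shows the lever some 7–10° above level. The pads have slipped down the disc. I regrip higher and firmer.

>>> jog_arm --series "40 0 0 0 0 0 0;40 0 0 0 0 0 0;40 0 0 -0.4 0 0 0;40 0 0 0 0 0 0;10 0 0 0 0 0 0;10 0 0 0 0 0 0;10 0 0 0 0 0 0;10 0 0 0 0 0 0" --newtons 75

```text
clock: 18.32
tool_pos: [0.4811, 0.1374, 0.1018]
tcp_rot: [-0.618, 0.786, 0.0, 0.0]
ft_force: [0.3, 4.4, 2.1]
width: 0.0171
```

```bash
python3 rq.py
```

```text
18.32 [0.4811 0.1374 0.1018] yaw -103.62 F [0.3 4.4 2.1] T [ 0.51  -0.093  0.109] e6 0.092 v6 0.002
```

>>> jog_arm --series "10 0 0 0.1 0 0 0;10 0 0 0.1 0 0 0;10 0 0 0 0 0 0"

```text
clock: 18.57
tool_pos: [0.4809, 0.1374, 0.0964]
tcp_rot: [-0.619, 0.786, -0.0, 0.0]
ft_force: [-1.9, 5.1, 8.1]
width: 0.0171
```

```bash
python3 rq.py
```

```text
18.57 [0.4809 0.1374 0.0964] yaw -103.56 F [-1.9  5.1  8.1] T [ 0.48 -0.33  0.2 ] e6 0.197 v6 0.0
```

>>> jog_arm --series "10 0 0 0.1 0 0 0;10 0 0 0 0 0 0"

```text
clock: 18.73
tool_pos: [0.4809, 0.1374, 0.0936]
tcp_rot: [-0.619, 0.786, -0.0, 0.0]
ft_force: [-3.2, 4.5, 8.6]
width: 0.0173
```

```bash
python3 rq.py
```

```text
18.73 [0.4809 0.1374 0.0936] yaw -103.56 F [-3.2  4.5  8.6] T [ 0.482 -0.277  0.222] e6 0.22 v6 -0.0
```

>>> jog_arm --series "10 0 0 0.1 0 0 0;10 0 0 0 0 0 0"

```text
clock: 18.9
tool_pos: [0.481, 0.1374, 0.0907]
tcp_rot: [-0.619, 0.786, -0.0, 0.001]
ft_force: [-2.5, 4.2, 9.0]
width: 0.017
```

```bash
python3 rq.py
```

```text
18.9 [0.481  0.1374 0.0907] yaw -103.55 F [-2.5  4.2  9. ] T [ 0.498 -0.178  0.18 ] e6 0.223 v6 -0.0
```

>>> jog_arm --series "10 0 0 0.1 0 0 0;10 0 0 0 0 0 0"

```text
clock: 19.07
tool_pos: [0.4811, 0.1374, 0.0886]
tcp_rot: [-0.619, 0.786, -0.0, 0.001]
ft_force: [-5.3, 2.6, 17.0]
width: 0.0171
```

```bash
python3 rq.py
```

```text
19.07 [0.4811 0.1374 0.0886] yaw -103.54 F [-5.3  2.6 17. ] T [ 0.416 -0.082  0.163] e6 0.212 v6 -0.001
```

>>> jog_arm --series "10 0 0 0.1 0 0 0;10 0 0 0 0 0 0"

```text
clock: 19.23
tool_pos: [0.4812, 0.1374, 0.0884]
tcp_rot: [-0.619, 0.785, -0.001, 0.001]
ft_force: [-10.6, 2.3, 40.5]
width: 0.0166
```

```bash
python3 rq.py;python3 - <<'E'
from h import *
a=vision.capture("scene")[170:270,265:365,::-1];w=vision.capture("wrist")[:,:,::-1]
cv2.imwrite("pics/x7.png",np.hstack([cv2.resize(a,(400,400),interpolation=cv2.INTER_CUBIC),w[:,120:520]]))
E
```

```text
19.23 [0.4812 0.1374 0.0884] yaw -103.52 F [-10.6   2.3  40.5] T [0.258 0.634 0.229] e6 0.184 v6 -0.002
```

View pics/x7.png

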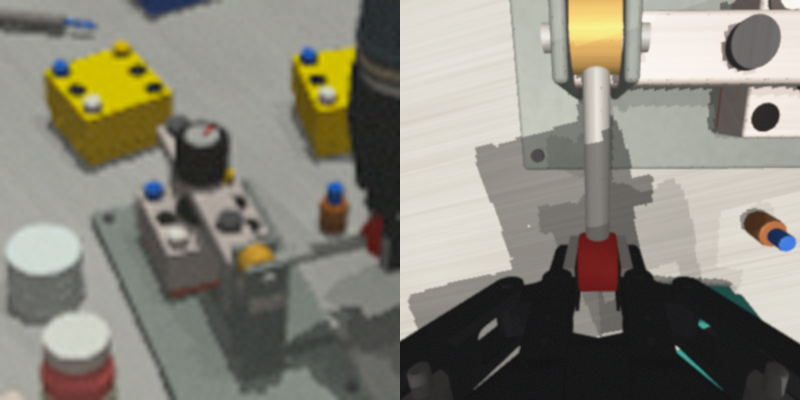

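The force jumped to 40 N with no further travel, so the lever is on its stop. The knob is at (375,235), which matches the level prediction. I relieve the push before opening.

>>> jog_arm --series "10 0 0 -0.1 0 0 0;10 0 0 0 0 0 0"

```text
clock: 19.5
tool_pos: [0.4811, 0.1374, 0.0888]
tcp_rot: [-0.619, 0.786, -0.001, 0.001]
ft_force: [-3.7, 2.7, 13.3]
width: 0.017
```

```bash
python3 rq.py
```

```text
19.5 [0.4811 0.1374 0.0888] yaw -103.54 F [-3.7  2.7 13.3] T [ 0.462 -0.121  0.193] e6 0.218 v6 0.002
```

>>> jog_arm --series "24 0 0 0 0 0 0;40 0 0 0 0 0 0;45 0 0 0 0 0 0;45 0 0 0 0 0 0"

```text
clock: 19.83
tool_pos: [0.4807, 0.1366, 0.0864]
tcp_rot: [-0.618, 0.786, 0.0, -0.001]
ft_force: [-0.4, 0.1, 0.7]
width: 0.0449
```

>>> jog_arm --series "45 0 0 -0.5 0 0 0;45 0 0 -0.8 0 0 0;45 0 0 -1 0 0 0;45 0 0 -1 0 0 0;45 0 0 -1 0 0 0;45 0 0 -1 0 0 0;45 0 0 -1 0 0 0;45 0 0 0 0 0 0;45 0 0 0 0 0 0"

```text
clock: 20.58
tool_pos: [0.4819, 0.1368, 0.2772]
tcp_rot: [-0.618, 0.786, -0.001, 0.001]
ft_force: [-0.1, 0.8, -0.8]
width: 0.045
```

```bash
python3 rq.py;python3 - <<'E'
from h import *
a=vision.capture("scene")[170:270,265:365,::-1];w=vision.capture("wrist")[:,:,::-1]
P=PM("wrist");print("knob lvl wrist",proj(P,[.4876,.135,.113])-[120,0])
cv2.imwrite("pics/x8.png",np.hstack([cv2.resize(a,(400,400),interpolation=cv2.INTER_CUBIC),w[:,120:520]]))
E
```

```text
20.58 [0.4819 0.1368 0.2772] yaw -103.62 F [-0.1  0.8 -0.8] T [-0.051  0.018  0.001] e6 0.0 v6 -0.0
knob lvl wrist [197.46752907 176.34490128]
```

View pics/x8.png

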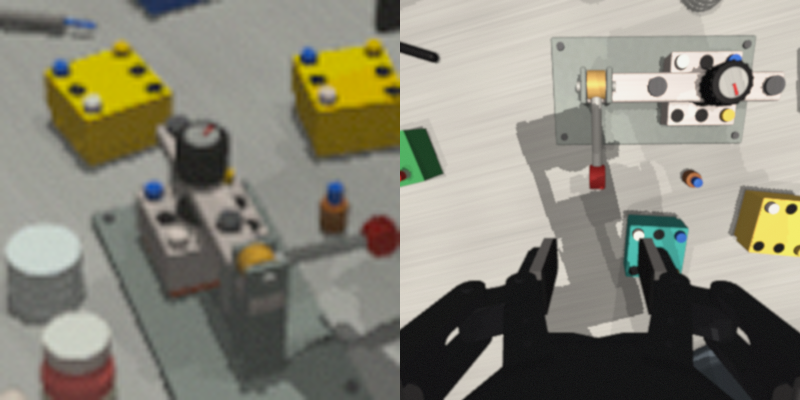

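The knob is at (381,236) in the scene crop (level prediction (377,234)), so the lever lies level and stays shut. The gripper is clear and the neighbouring items are in place. I hand the job in.

```bash
python3 -c "
from plant import arm
print(arm.finish_job())"
```

```text
the job is handed in; nothing more can be done
None
```

The clamp is set and the lever is shut, and the job is handed in at about 21 s of the 72 s allowed.

- **Nut:** I turned it clockwise about 131° (2.3 rad) in one grip with the lever open. First touch was after about 126°. I stopped when the turning moment had risen by about 0.1 N m over free running (0.06 to 0.17 N m), so the foot bears lightly.
- **Lever:** I led it over by its knob. My first pinch of 25 N slipped down the disc near the end, so I regripped higher at 75 N and went on to the stop. The knob took about 8.5–9 N just before the stop, close to the 8 N given for a rightly set nut.
- **Stop contact:** At the stop, the last step briefly pushed the lever with about 40 N at the wrist, through the fingers rather than the gripper's body. I eased it to 13 N before opening.
- **Last checks:** After release and retreat, the knob was within about 1 pixel of its level position. The tool force was near zero, and the things around the clamp that I could see had not moved. I could not measure the lock force directly; it is inferred from the nut moment and the lever force.

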